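# Unbolt the tool chest and hold its lid at the balance point

### The arm

A 6-joint arm with a two-finger parallel gripper is mounted at the origin on the work surface. World frame = base frame: x ahead of the robot, y to its left, z up, the work surface at z = 0. Lengths are in mm, angles in rad, forces in N, time in s.
With the tool pointing down it reaches from about 350 to 975 mm from the base axis. Payload 7.1 kg.
Tool frame: the origin (TCP) lies on the centre line of the jaws, within the pads' length; the fingertips stand 19 mm ahead of it and the grasp point (between the pads) is the TCP; z points along the fingers, y is the line along which they close (so a half turn about z gives the same grasp; the last joint's range is limited). The gripper opens to 88 mm and grips with 3 to 60 N. Pads are 20 mm wide; open, the fingers measure 115 mm over their backs; the gripper's body (75 mm by 178 mm) begins 61 mm behind the grasp point.
Start: joints at [-1.331, 0.423, 1.63, -0, 1.089, -0.019], TCP at [159.969, -604.165, 241.675] pointing down, gripper open.
Joint ranges: [-3, 3], [-0.9, 2.11], [0.09, 2.58], [-1.31, 4.45], [0.11, 2.69], [-2.54, 2.54]. Speed limits (rad/s): [2.39, 2.39, 3.01, 3.14, 3.14, 3.14].

### API

Orientations are given as a 3x3 rotation matrix whose columns are the frame's x, y, z axes.
In Python, from plant import get_state, grab_frame, job_done, trace, tip_of gives the robot as it stands.
- The arm moves only by the tool drive_tool, never from a script. Its argument "moves" is a list of rows, each a list of 7 numbers: the gripper's target within -1 to 1 (shut at 1, half-way at 0, fully open at -1), then the shift along the tool's x, y, z scaled (see below), then the turn, a rotation vector about the tool's x, y, z scaled (see below). In form: [[jaw, dx, dy, dz, rx, ry, rz], ...]. A call has exactly 8 rows; each row is the pose to reach, as a shift and turn from the pose commanded when the call began, along the tool's axes at that moment; what a row does not reach only later rows make up. The controller multiplies each number of a shift by 100 cm and each number of a turn by pi/2 rad. A row lasts 1/8 s, in which the tool goes at most 62.5 mm and 10.7 degrees, less where a joint would pass 70% of its speed; a pose out of reach is approached as far as the arm can. A call with a number of a shift or a turn outside -1 to 1 is refused whole. A call with a gripper value outside its range is refused whole. The fingers move at their own pace and stop on an object; "grip_force" is the grip in N (left out, the last holds). Time passes only in rows, so rows that repeat a pose let the fingers close, or fill a call up. It gives the time, the measured TCP pose, the force, the opening and the grip force at its end, in the units of the state.
- get_state(): the state, without advancing time (a new reading comes with each control period).
- grab_frame(name): name is "scene" or "top" or "wrist"; returns a dict with "frame" (480x640x3 uint8, red, green, blue), "depth" (480x640 float32, mm along the optical axis (not along the pixel's ray), 0 where there is no reading), "fov_y" (degrees; the focal length in pixels is half the picture's height over the tangent of half this angle, whatever the lens; pixels are square), "cx", "cy" (the principal point, pixels), "R" (3x3) and "t" (3): a world point X has camera coordinates R X + t. Camera axes: x right, y down, z forward; pixel columns grow to the right and rows downward; lengths in mm; the calibration is good to about 2 mm. A picture is of the moment at which its call begins.
- job_done(): hands the job in; it is judged then, once.
Trained networks look in a picture, given as the dict that the camera call returned (one of the last four; its "shot" number tells which), for a name from the list of things; names that differ only in an ending like _2 or _b are one class to them, and where a whole thing is asked for, a point or a joint stands for the part that bears it (a point fixed in the world has none). Each returns a list of dicts, best first, with "score" (0 to 1); they miss things now and then, are a little off and sometimes report something else, mostly with a low value. They report only what shows in the picture. A call takes as long as a camera call.
- trace(picture, query): "mask" (480x640 bool, what is visible of it) and "extent" ([centre column, centre row, width, height] in pixels, round what is visible of it).
- tip_of(picture, query): "location" ([column, row] in pixels: a listed point, or the origin of a listed thing).
The state is a dict: "time": time; "joints": joint angles; "joint_vel": joint speeds; "joint_torque": joint torques, N m; "ee_pos": TCP position; "tool_rot": TCP orientation; "contact_force": force on the tool from outside, world axes, zero at the start; "torque": the same for the moment, N m; "width": finger opening in mm; "finger_force": force on a finger pad.
Only numpy, scipy, OpenCV 4.12 (cv2) and the standard library are available. Lean on these libraries where they do the work, as an engineer would, in place of code of your own. Each camera call takes 0.05 s, during which the arm holds its last target. There are 200 camera calls.

### The job

The gas struts are about to be fitted to the bench tool chest. Slide the chest's barrel bolt sideways, away from the lid, all the way to its end stop while the lid is still shut; then swing the lid up by its grab bar until it stands straight up on its hinge, at the point where it balances, never letting it tip over backwards. Finish while still gripping the grab bar and holding the lid still there, with the bolt left fully open and the loose things on the bench left where they are.

Things in the scene. Friction and masses are not known exactly. Their poses are not given: they have to be found in the camera images.
- chest: Grey steel tool chest, fixed, 170 (x) x 320 (y) x 110 mm (z). Origin: centre of its underside. x points from its front (robot side, grab bar) to its back (hinge), y to its left, z up. Right part of the top (y -153 to +43): the lid; left part (y +49 to +160): a deck at 110 mm with the barrel bolt, whose two 24 mm wide guides at x 0, y +54 and +146 reach 134 mm.
- bolt (a joint): Barrel bolt on the deck, sliding along the chest's +y, away from the lid: 0 = locked, its 10 mm steel rod reaching 31 mm over the lid; 0.040 m = end stop, fully open. Starts at 0 to 0.010. It blocks the lid until about 0.033. Sliding friction about 2 N; stays where it is left.
- bolt_knob (a point): Grip point of the bolt's upright round steel knob pin, 14 mm diameter: its top is 20 mm above this point, the rod's axis 28 mm and the deck 44 mm below. 154 mm above the bench, at chest x = 0, y = 75 mm + bolt value. Can be pinched from above, a finger on either side along the chest's x.
- lid (a joint): Hinge angle of the lid: 0 = shut (level), grows as its front edge rises and goes back; 1.571 rad = straight up, its balance point; open stop at 2.6. The lid weighs 0.45 to 0.81 kg on a nearly free hinge: it falls shut below the balance point and backwards beyond it. 2 to 5 N at the grab bar lifts it.
- lid_hinge (a point): Middle of the hinge axis, which runs along the chest's y: at chest x +75, y -55, z 116 mm. Its frame turns with the lid. The lid is a flat grey 6 mm plate, 196 mm wide, reaching 155 mm from the axis.
- grab_bar (a point): Middle of the lid's black rubber grab bar: round, 14 mm diameter, parallel to the hinge, 200 mm from it in the lid's plane, on two flat arms (160 mm free between), 45 mm from centre line to lid edge. Shut: 116 mm above the bench, 33 mm clear in front of the chest. Upright: 316 mm up, right over the hinge. It can turn between the fingers while the gripper keeps pointing down.
- strut_mid (a point): gas strut for the lid, dark tube with thin steel rod, 250 mm long, 18 mm thick, lying on the table in front of the chest; bystander. Point: the middle of its length, on its axis
- spray_mid (a point): aluminium spray can, 64 mm dia, 190 mm tall, standing beside the chest; bystander. Point: half-way up
- jar_mid (a point): glass jar with white cap, 76 mm dia, 95 mm tall, standing beside the chest; bystander. Point: half-way up
- spanner_mid (a point): steel spanner, 190 mm, lying on the table left of and in front of the chest; bystander. Point: the middle of its underside, 5 mm up
- bearing_mid (a point): steel ball bearing, 52 mm dia, 16 mm high, flat on the table right of and in front of the chest; bystander. Point: its centre

How it is judged (in metres and radians):
On the way, in this order (a step that is already met when the one before it is completed fails the run):
1. the bolt is slid to its end stop while the lid is still shut (value of joint bolt above 0.036 m and value of joint lid below 0.06 rad), for 0.2 s.
2. the lid is part-way up, carried by the fingers (value of joint lid between 0.5 and 1.4 rad and contact force between the fingers and lid above 0.5 N), for 0.1 s.
At the end, for the whole second after the job is handed in: The lid stands within 0.1 rad (6 degrees) of straight up (1.47 to 1.67 rad), still to 0.05 rad/s, its grab bar over 300 mm above the bench and gripped by the fingers (contact force over 2 N), the bolt is within 4 mm of its open end stop (value of joint bolt above 0.036 m and value of joint lid between 1.47 and 1.67 rad and velocity of joint lid between -0.05 and 0.05 rad/s and contact force between the fingers and lid above 2 N and height (world z) of grab_bar above 0.3 m); the arm keeps its last pose, push and grip.
It fails at once if the lid tips over backwards (beyond 1.92 rad, 20 degrees past upright) (value of joint lid above 1.92 rad).
It fails at once if a bystander is shifted by more than 30 mm (distance of any of strut_mid, spray_mid, jar_mid, spanner_mid, bearing_mid from where it was at the start of the episode above 0.03 m).
It also fails if it takes over 53 s, if anything falls off the work surface, if the arm or the gripper's body presses on something with over 40 N, if the wrist force passes 120 N, or if a joint passes its speed limit or range.

## Working session

There is one attempt and no reset: what is moved stays moved. The work goes in short steps, Python scripts to look and compute and a tool call to move; the robot and the scene stay as the last step left them, time stands still between calls to the robot, and variables do not carry over. Pictures are saved under pics/ and viewed, at most 10 in all, crops included, and the job is handed in when it is done.

Besides the shell and the picture viewer there is one more tool, called after ">>>" as name(argument=value, ...) on one line, values as JSON. drive_tool: Moves the arm, as the interface text tells. Its arguments: {"type":"object","properties":{"moves":{"type":"array"},"grip_force":{"type":"number"}},"required":["moves"]}

```bash
mkdir -p pics; cat > h.py <<'E'
import numpy as np, cv2
from plant import *
def ray(p,u,v):
    f=240/np.tan(np.radians(p["fov_y"]/2)); d=np.array([(u-p["cx"])/f,(v-p["cy"])/f,1.]); R=np.array(p["R"]);t=np.array(p["t"])
    return -R.T@t, R.T@d
def atz(p,u,v,z):
    o,d=ray(p,u,v); return o+d*(z-o[2])/d[2]
def dep(p,u,v):
    o,d=ray(p,u,v); return o+d*p["depth"][int(round(v)),int(round(u))]
def rot(): return np.array(get_state()["tool_rot"])
E
python3 - <<'E'
from h import *
np.set_printoptions(precision=1,suppress=True)
H=dict(bolt_knob=154,lid_hinge=116,grab_bar=116,strut_mid=9,spray_mid=95,jar_mid=47,spanner_mid=5,bearing_mid=8,chest=0)
ims=[]
for c in("scene","top"):
    p=grab_frame(c); cv2.imwrite(f"pics/{c}.png",p["frame"][:,:,::-1])
    for n,z in H.items():
        r=tip_of(p,n)
        if r: u,v=r[0]["location"]; print(c,n,round(r[0]["score"],2),np.array([u,v]),atz(p,u,v,z), dep(p,u,v))
s=get_state();print(s["time"],np.array(s["tool_rot"]),s["width"])
E
```

```text
scene bolt_knob 0.63 [356.9 234.2] [591.9  96.7 154. ] [605.4  89.2 172.7]
scene lid_hinge 0.91 [303.7 293.6] [662.1 -51.  116. ] [660.2 -50.3 112.9]
scene strut_mid 0.84 [289.4 219.7] [380.3  19.4   9. ] [385.1  17.9  14.7]
scene spray_mid 0.84 [174.7 306.7] [ 578.6 -294.2   95. ] [ 609.4 -291.4  139.8]
scene jar_mid 0.66 [442.7 243.8] [617.9 311.9  47. ] [642.8 288.   87.8]
scene spanner_mid 0.8 [409.  215.6] [480.4 304.9   5. ] [482.6 303.3   8. ]
scene bearing_mid 0.54 [197.1 262.4] [ 420.3 -224.9    8. ] [ 414.8 -224.8    1. ]
scene chest 0.69 [318.6 283.7] [579.9  15.2   0. ] [657.  -16.8 124.5]
top bolt_knob 0.85 [295.6 216.1] [600.1  95.1 154. ] [596.7  93.7 173.1]
top lid_hinge 0.85 [374.3 192.9] [652.3 -45.5 116. ] [651.9 -45.4 118. ]
top grab_bar 0.81 [358.3 300.6] [455.1 -18.9 116. ] [455.  -18.6 121.4]
top strut_mid 0.63 [338.3 339.2] [380.8  14.6   9. ] [381.2  14.7  17.3]
top spray_mid 0.77 [505.5 234.6] [ 582.5 -288.8   95. ] [ 570.1 -262.6  178.4]
top jar_mid 0.97 [188.1 216.3] [614.9 315.2  47. ] [606.6 301.9  95.4]
top spanner_mid 0.78 [192.2 284.1] [483.5 311.4   5. ] [483.5 311.2   5.8]
top bearing_mid 0.6 [460.9 322.7] [ 418.6 -226.1    8. ] [ 418.5 -227.4    2.3]
top chest 0.69 [338.8 236.6] [586.5  17.1   0. ] [569.6  18.1 121.2]
1.0 [[ 1.   0.3  0. ]
 [ 0.3 -1.  -0. ]
 [ 0.   0.  -1. ]] 87.8674011937251
```

View pics/top.png

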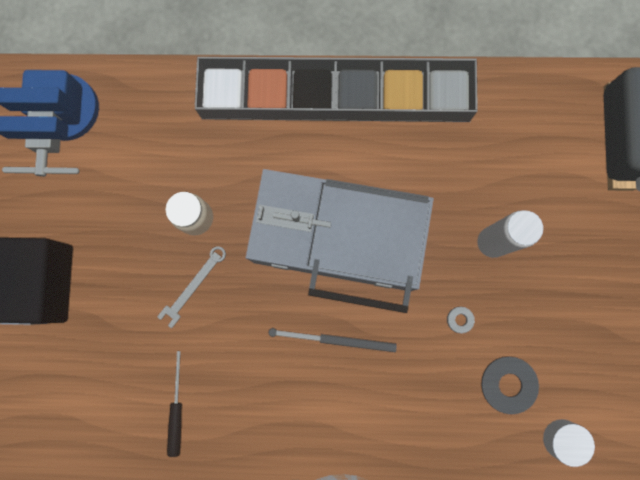

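View pics/scene.png

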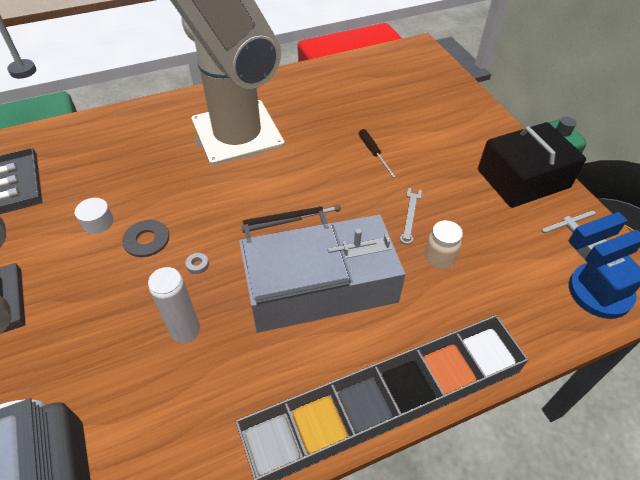

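The top view shows the chest yawed about -8°: bar from (310,293) to (408,308), knob at (295,216), all bystanders clear of it. The measured points match the given sizes. The strut lies at (270–395,340), in front of the bar.

```bash
cat >> h.py <<'E'
from scipy.spatial.transform import Rotation as Ro
def goal(pos,yaw):
    "shift (units m) and turn (units pi/2) in tool axes; tool x = chest y"
    s=get_state(); R=np.array(s["tool_rot"]); c,n=np.cos(yaw),np.sin(yaw)
    G=np.column_stack([[-n,c,0],[c,n,0],[0,0,-1]])
    return np.round(R.T@(np.array(pos)-s["ee_pos"])/1000,4), np.round(Ro.from_matrix(R.T@G).as_rotvec()/(np.pi/2),4)
E
python3 - <<'E'
from h import *
p=grab_frame("top")
for q in("chest","lid_hinge","grab_bar"):
    r=trace(p,q)
    if r:
        m=r[0]["mask"]; v,u=np.nonzero(m)
        z=110 if q=="chest" else 116
        a=atz(p,u.min(),v.mean(),z)
        P=np.array([atz(p,x,y,z)[:2] for x,y in zip(u,v)],np.float32)
        print(q,r[0]["score"],m.sum(),cv2.minAreaRect(P))
print(goal([597,94,330],np.radians(-8)))
E
```

```text
chest 0.83 17562 ((567.1361083984375, 20.21612548828125), (320.94354248046875, 219.6798095703125), 80.80995178222656)
lid_hinge 0.88 9828 ((549.738037109375, -33.00660705566406), (199.42098999023438, 205.6106414794922), 81.35009765625)
grab_bar 0.75 9598 ((549.822509765625, -33.381256103515625), (195.46304321289062, 204.05706787109375), 81.06071472167969)
(array([ 0.6012, -0.5631, -0.0883]), array([-0.    ,  0.    , -0.7463]))
```

>>> drive_tool(moves=[[-1, 0.03, -0.03, -0.01, 0, 0, -0.1], [-1, 0.07, -0.07, -0.03, 0, 0, -0.2], [-1, 0.11, -0.11, -0.05, 0, 0, -0.3], [-1, 0.15, -0.15, -0.07, 0, 0, -0.4], [-1, 0.19, -0.19, -0.09, 0, 0, -0.5], [-1, 0.23, -0.22, -0.09, 0, 0, -0.6], [-1, 0.27, -0.26, -0.09, 0, 0, -0.7], [-1, 0.31, -0.29, -0.09, 0, 0, -0.735]])

```text
time: 2.2
ee_pos: [386.0, -242.7, 332.1]
tool_rot: [[0.154, 0.988, 0.001], [0.988, -0.154, -0.0], [-0.0, 0.001, -1.0]]
contact_force: [0.8, -0.1, 0.9]
width: 87.7
finger_force: 0.0
```

```bash
python3 -c "
from h import *
print(goal([597,94,330],np.radians(-9)),get_state()['ee_pos'],get_state()['time'])"
```

```text
(array([0.3652, 0.1567, 0.0021]), array([0.0005, 0.0002, 0.0017])) [ 386.01443167 -242.74217984  332.06458447] 2.2
```

>>> drive_tool(moves=[[-0.1, 0.055, 0.024, 0, 0, 0, 0], [-0.1, 0.11, 0.048, 0, 0, 0, 0], [0.1, 0.165, 0.072, 0, 0, 0, 0], [0.1, 0.22, 0.096, 0, 0, 0, 0], [0.1, 0.275, 0.12, 0.01, 0, 0, 0], [0.1, 0.325, 0.14, 0.02, 0, 0, 0], [0.1, 0.365, 0.157, 0.03, 0, 0, 0], [0.1, 0.365, 0.157, 0.03, 0, 0, 0]])

```text
time: 3.2
ee_pos: [598.2, 93.7, 300.4]
tool_rot: [[0.154, 0.988, -0.001], [0.988, -0.154, 0.0], [-0.0, -0.001, -1.0]]
contact_force: [-0.1, -0.2, 0.2]
width: 39.9
finger_force: 0.0
```

```bash
python3 - <<'E'
from h import *
np.set_printoptions(precision=1,suppress=True)
s=get_state();print(s['ee_pos'],s['width'])
for c in("wrist","top"):
    p=grab_frame(c); cv2.imwrite(f"pics/{c}2.png",p["frame"][:,:,::-1])
    for n,z in dict(bolt_knob=154,grab_bar=116,lid_hinge=116).items():
        for r in tip_of(p,n)[:1]: u,v=r["location"]; print(c,n,r["score"],u,v,atz(p,u,v,z),dep(p,u,v))
    if c=="wrist":
        # pixels with depth giving height 165-185: knob top
        v,u=np.nonzero(p["depth"]>0); o,_=ray(p,0,0); f=240/np.tan(np.radians(p["fov_y"]/2)); D=p["depth"][v,u]
        X=o+(np.column_stack([(u-p["cx"])/f,(v-p["cy"])/f,np.ones(len(u))])*D[:,None])@np.array(p["R"])
        m=(X[:,2]>166)&(X[:,2]<182)&(abs(X[:,0]-597)<40)&(abs(X[:,1]-94)<40); print("knob top",m.sum(),X[m].mean(0),X[m].min(0),X[m].max(0))
E
```

```text
[598.2  93.7 300.4] 39.85989297826808
wrist bolt_knob 0.55 326.6 222.9 [598.1  98.8 154. ] [598.6 102.4 168.4]
knob top 244 [597.8  96.5 173.3] [591.   89.1 166. ] [604.6 102.5 176.1]
top grab_bar 0.69 359.5 299.9 [456.4 -21.  116. ] [456.2 -20.7 123. ]
top lid_hinge 0.58 376.7 192.8 [652.6 -49.9 116. ] [651.6 -49.6 120.5]
```

View pics/wrist2.png

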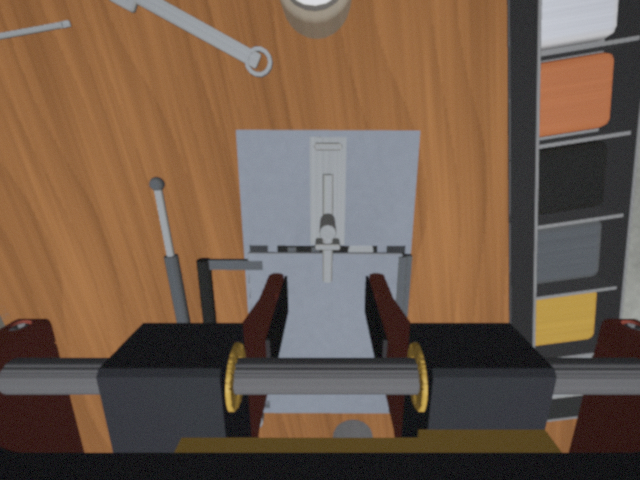

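The knob is at pixel (327,222), centred between the fingers, and the chest edges are aligned with the image, so the yaw is right. I'll descend and pinch it.

>>> drive_tool(moves=[[0.1, 0.003, 0, 0.04, 0, 0, 0], [0.1, 0.003, 0, 0.08, 0, 0, 0], [0.1, 0.003, 0, 0.115, 0, 0, 0], [0.1, 0.003, 0, 0.14, 0, 0, 0], [0.1, 0.003, 0, 0.14, 0, 0, 0], [1, 0.003, 0, 0.14, 0, 0, 0], [1, 0.003, 0, 0.14, 0, 0, 0], [1, 0.003, 0, 0.14, 0, 0, 0]], grip_force=20)

```text
time: 4.6
ee_pos: [599.2, 94.3, 162.9]
tool_rot: [[0.157, 0.988, 0.003], [0.988, -0.157, 0.0], [0.001, 0.003, -1.0]]
contact_force: [3.6, -2.8, -1.1]
width: 13.7
finger_force: 20.1
```

>>> drive_tool(moves=[[1, 0.005, 0, 0, 0, 0, 0], [1, 0.01, 0, 0, 0, 0, 0], [1, 0.015, 0, 0, 0, 0, 0], [1, 0.02, 0, 0, 0, 0, 0], [1, 0.025, 0, 0, 0, 0, 0], [1, 0.03, 0, 0, 0, 0, 0], [1, 0.034, 0, 0, 0, 0, 0], [1, 0.034, 0, 0, 0, 0, 0]])

```text
time: 5.6
ee_pos: [604.7, 128.8, 162.9]
tool_rot: [[0.156, 0.988, 0.003], [0.988, -0.156, 0.001], [0.001, 0.003, -1.0]]
contact_force: [1.7, 0.0, 6.4]
width: 13.7
finger_force: 20.0
```

>>> drive_tool(moves=[[1, 0.002, 0, 0, 0, 0, 0], [1, 0.004, 0, 0, 0, 0, 0], [1, 0.006, 0, 0, 0, 0, 0], [1, 0.008, 0, 0, 0, 0, 0], [1, 0.01, 0, 0, 0, 0, 0], [1, 0.01, 0, 0, 0, 0, 0], [1, 0.01, 0, 0, 0, 0, 0], [1, 0.01, 0, 0, 0, 0, 0]])

```text
time: 6.6
ee_pos: [605.3, 133.1, 162.3]
tool_rot: [[0.156, 0.988, -0.0], [0.988, -0.156, -0.007], [-0.007, 0.001, -1.0]]
contact_force: [0.0, -24.8, 8.8]
width: 13.5
finger_force: 20.0
```

>>> drive_tool(moves=[[1, -0.006, 0, 0, 0, 0, 0], [1, -0.006, 0, 0, 0, 0, 0], [0.1, -0.006, 0, 0, 0, 0, 0], [0.1, -0.006, 0, 0, 0, 0, 0], [0.1, -0.006, 0, 0, 0, 0, 0], [0.1, -0.006, 0, -0.04, 0, 0, 0], [0.1, -0.006, 0, -0.08, 0, 0, 0], [0.1, -0.006, 0, -0.12, 0, 0, 0]])

```text
time: 7.6
ee_pos: [603.7, 132.1, 282.5]
tool_rot: [[0.156, 0.988, -0.001], [0.988, -0.156, -0.0], [-0.0, -0.001, -1.0]]
contact_force: [-0.1, 0.2, 0.1]
width: 39.6
finger_force: 0.0
```

```bash
python3 - <<'E'
from h import *
s=get_state();print(s['ee_pos'],s['width'])
p=grab_frame("wrist")
v,u=np.nonzero(p["depth"]>0); o,_=ray(p,0,0); f=240/np.tan(np.radians(p["fov_y"]/2)); D=p["depth"][v,u]
X=o+(np.column_stack([(u-p["cx"])/f,(v-p["cy"])/f,np.ones(len(u))])*D[:,None])@np.array(p["R"])
m=(X[:,2]>166)&(X[:,2]<182)&(abs(X[:,0]-604)<30)&(abs(X[:,1]-133)<30); print("knob top",m.sum(),X[m].mean(0),X[m].min(0),X[m].max(0))
print(goal([455,-16,260],np.radians(-9)))
E
```

```text
[603.68158649 132.09989096 282.50222478] 39.57265158555136
knob top 276 [603.32767607 131.07247589 173.32188769] [596.44730284 123.72613535 166.00313832] [609.92493785 136.86790427 175.79094852]
(array([-0.1705, -0.1263,  0.0271]), array([ 0.0043, -0.0017, -0.0001]))
```

The bolt may have been dragged back about 1 mm as I eased off, so I'll push it to its stop again and release it under load.

>>> drive_tool(moves=[[0.1, 0, 0, 0.04, 0, 0, 0], [0.1, 0, 0, 0.08, 0, 0, 0], [0.1, 0, 0, 0.12, 0, 0, 0], [0.1, 0, 0, 0.12, 0, 0, 0], [1, 0, 0, 0.12, 0, 0, 0], [1, 0, 0, 0.12, 0, 0, 0], [1, 0.002, 0, 0.12, 0, 0, 0], [1, 0.004, 0, 0.12, 0, 0, 0]])

```text
time: 8.65
ee_pos: [605.6, 134.6, 163.2]
tool_rot: [[0.156, 0.988, 0.002], [0.988, -0.156, -0.002], [-0.002, 0.002, -1.0]]
contact_force: [-0.7, -12.9, 7.0]
width: 13.5
finger_force: 20.0
```

>>> drive_tool(moves=[[1, 0.002, 0, 0, 0, 0, 0], [1, 0.002, 0, 0, 0, 0, 0], [1, 0.002, 0, 0, 0, 0, 0], [0.1, 0.002, 0, 0, 0, 0, 0], [0.1, 0.002, 0, 0, 0, 0, 0], [0.1, 0.002, 0, -0.04, 0, 0, 0], [0.1, 0.002, 0, -0.08, 0, 0, 0], [0.1, 0.002, 0, -0.12, 0, 0, 0]])

```text
time: 9.65
ee_pos: [604.8, 138.4, 282.8]
tool_rot: [[0.156, 0.988, -0.0], [0.988, -0.156, 0.0], [0.0, -0.0, -1.0]]
contact_force: [0.7, -0.1, -0.3]
width: 39.7
finger_force: 0.0
```

```bash
python3 - <<'E'
from h import *
s=get_state();print(s['ee_pos'],s['width'])
p=grab_frame("wrist")
v,u=np.nonzero(p["depth"]>0); o,_=ray(p,0,0); f=240/np.tan(np.radians(p["fov_y"]/2)); D=p["depth"][v,u]
X=o+(np.column_stack([(u-p["cx"])/f,(v-p["cy"])/f,np.ones(len(u))])*D[:,None])@np.array(p["R"])
m=(X[:,2]>166)&(X[:,2]<182)&(abs(X[:,0]-604)<30)&(abs(X[:,1]-133)<30); k=X[m].mean(0); print("knob top",m.sum(),k)
xc=np.array([.988,-.156,0]);yc=np.array([.156,.988,0])
m=(abs(X[:,2]-110)<5)&(abs((X-k)@xc)<60)&((X-k)@yc>0)&((X-k)@yc<80); print("deck edge from knob",np.percentile((X[m]-k)@yc,[99,99.9]))
print(goal([455,-16,260],np.radians(-9)))
E
```

```text
[604.82603117 138.35120848 282.81134779] 39.701864423302226
knob top 278 [603.63156053 131.70446404 173.2151609 ]
deck edge from knob [43.54063687 43.75627782]
(array([-0.1769, -0.1265,  0.0273]), array([ 0.0048, -0.0021,  0.0001]))
```

Bolt is fully open (deck edge 44 mm past the knob). Next, move over the grab bar.

>>> drive_tool(moves=[[0.1, -0.04, -0.03, 0, 0, 0, 0], [0.1, -0.08, -0.06, 0, 0, 0, 0], [0.1, -0.12, -0.09, 0, 0, 0, 0], [0.1, -0.15, -0.11, 0.01, 0, 0, 0], [0.1, -0.178, -0.127, 0.02, 0, 0, 0], [0.1, -0.178, -0.127, 0.03, 0, 0, 0], [0.1, -0.178, -0.127, 0.03, 0, 0, 0], [0.1, -0.178, -0.127, 0.03, 0, 0, 0]])

```text
time: 10.7
ee_pos: [452.8, -17.4, 251.9]
tool_rot: [[0.156, 0.988, 0.001], [0.988, -0.156, 0.0], [0.0, 0.001, -1.0]]
contact_force: [0.0, 0.5, -0.2]
width: 39.7
finger_force: 0.0
```

```bash
python3 - <<'E'
from h import *
np.set_printoptions(precision=1,suppress=True)
s=get_state();print(s['ee_pos'],s['width'])
p=grab_frame("wrist"); cv2.imwrite("pics/wrist3.png",p["frame"][:,:,::-1])
for r in tip_of(p,"grab_bar")[:1]: u,v=r["location"]; print(r["score"],u,v,atz(p,u,v,116))
v,u=np.nonzero(p["depth"]>0); o,_=ray(p,0,0); f=240/np.tan(np.radians(p["fov_y"]/2)); D=p["depth"][v,u]
X=o+(np.column_stack([(u-p["cx"])/f,(v-p["cy"])/f,np.ones(len(u))])*D[:,None])@np.array(p["R"])
xc=np.array([.988,-.156,0]);yc=np.array([.156,.988,0]); c=np.array([454,-17,0])
a=(X-c)@xc;b=(X-c)@yc
m=(X[:,2]>112)&(X[:,2]<132)&(abs(a)<20)&(abs(b)<85)
for lo in range(-80,80,20):
    q=m&(b>=lo)&(b<lo+20)
    if q.sum()>10: print(lo,q.sum(),a[q].min(),a[q].max(),a[q].mean(),X[q,2].max())
print(goal([454,-17,119],np.radians(-9)))
E
```

```text
[452.8 -17.4 251.9] 39.652099695014655
0.64 326.5 231.0 [452.1 -16.5 116. ]
-80 324 -7.73304833201978 5.762925544683389 -1.0571887729574097 124.98409770108577
-60 337 -7.635812725343824 5.595228928518048 -1.043106531623369 124.48609998642547
-40 351 -7.542418124486609 5.434772412665309 -1.0623926124669738 124.60386342907708
-20 387 -7.450006932882783 6.194642816999995 -0.6800124894121767 124.85004852533456
0 403 -7.3250109872512015 6.032043278506871 -0.7500212113810155 124.50243878638253
20 420 -7.229460763505047 5.815018225257436 -0.773204450346594 124.78695915397861
40 438 -7.137556223216534 6.35240917611449 -0.7457715013613332 124.8794501863398
60 500 -7.036904183326579 19.80790184479477 0.03769634913699684 124.75485268866043
(array([0. , 0. , 0.1]), array([ 0., -0.,  0.]))
```

View pics/wrist3.png

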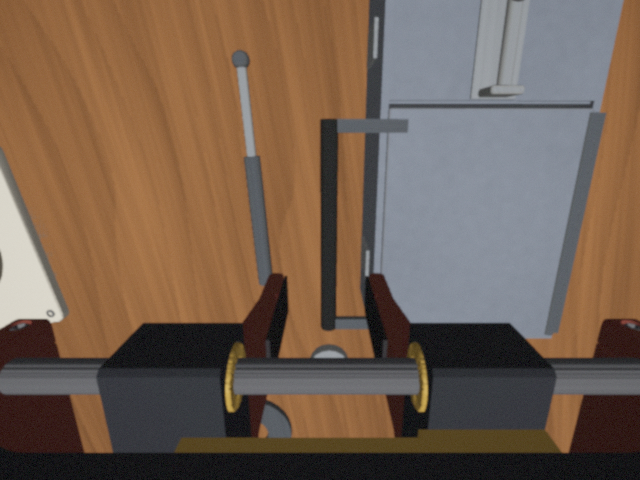

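The bar is aligned at column 328, midway between the fingers. Descend and grip.

>>> drive_tool(moves=[[0.1, 0, 0, 0.04, 0, 0, 0], [0.1, 0, 0, 0.08, 0, 0, 0], [0.1, 0, 0, 0.115, 0, 0, 0], [0.1, 0, 0, 0.134, 0, 0, 0], [0.1, 0, 0, 0.134, 0, 0, 0], [1, 0, 0, 0.134, 0, 0, 0], [1, 0, 0, 0.134, 0, 0, 0], [1, 0, 0, 0.134, 0, 0, 0]], grip_force=20)

```text
time: 11.8
ee_pos: [454.7, -18.4, 119.0]
tool_rot: [[0.157, 0.988, 0.007], [0.988, -0.157, -0.001], [0.0, 0.007, -1.0]]
contact_force: [-0.2, -0.9, -0.1]
width: 13.3
finger_force: 20.1
```

```bash
python3 - <<'E'
from h import *
s=get_state();print(s['ee_pos'],s['width'],s['contact_force'],s['finger_force'])
t=np.linspace(0,1.571,33)
for i in range(33): print(i,round(t[i],2),"y %.4f z %.4f"%(.2*(1-np.cos(t[i])),-.2*np.sin(t[i])))
E
```

```text
[454.70502564 -18.37857685 119.01802718] 13.275255602655939 [-0.22598541 -0.88421133 -0.10175083] 20.111138820648193
0 0.0 y 0.0000 z -0.0000
1 0.05 y 0.0002 z -0.0098
2 0.1 y 0.0010 z -0.0196
3 0.15 y 0.0022 z -0.0293
4 0.2 y 0.0038 z -0.0390
5 0.25 y 0.0060 z -0.0486
6 0.29 y 0.0086 z -0.0581
7 0.34 y 0.0117 z -0.0674
8 0.39 y 0.0152 z -0.0765
9 0.44 y 0.0192 z -0.0855
10 0.49 y 0.0236 z -0.0943
11 0.54 y 0.0285 z -0.1028
12 0.59 y 0.0337 z -0.1111
13 0.64 y 0.0394 z -0.1192
14 0.69 y 0.0454 z -0.1269
15 0.74 y 0.0518 z -0.1343
16 0.79 y 0.0586 z -0.1414
17 0.83 y 0.0657 z -0.1482
18 0.88 y 0.0731 z -0.1546
19 0.93 y 0.0809 z -0.1607
20 0.98 y 0.0889 z -0.1663
21 1.03 y 0.0972 z -0.1716
22 1.08 y 0.1057 z -0.1764
23 1.13 y 0.1145 z -0.1808
24 1.18 y 0.1235 z -0.1848
25 1.23 y 0.1327 z -0.1883
26 1.28 y 0.1420 z -0.1914
27 1.33 y 0.1514 z -0.1940
28 1.37 y 0.1610 z -0.1962
29 1.42 y 0.1707 z -0.1978
30 1.47 y 0.1804 z -0.1990
31 1.52 y 0.1902 z -0.1998
32 1.57 y 0.2000 z -0.2000
```

>>> drive_tool(moves=[[1, 0, 0, -0.01, 0, 0, 0], [1, 0, 0.001, -0.02, 0, 0, 0], [1, 0, 0.002, -0.029, 0, 0, 0], [1, 0, 0.004, -0.039, 0, 0, 0], [1, 0, 0.006, -0.049, 0, 0, 0], [1, 0, 0.009, -0.058, 0, 0, 0], [1, 0, 0.012, -0.067, 0, 0, 0], [1, 0, 0.015, -0.0765, 0, 0, 0]])

```text
time: 12.8
ee_pos: [471.0, -21.0, 195.9]
tool_rot: [[0.157, 0.988, 0.01], [0.988, -0.157, -0.001], [0.0, 0.01, -1.0]]
contact_force: [15.8, -2.1, -11.7]
width: 13.5
finger_force: 20.0
```

>>> drive_tool(moves=[[1, 0, 0.005, -0.009, 0, 0, 0], [1, 0, 0.0105, -0.018, 0, 0, 0], [1, 0, 0.0155, -0.026, 0, 0, 0], [1, 0, 0.0205, -0.034, 0, 0, 0], [1, 0, 0.0265, -0.042, 0, 0, 0], [1, 0, 0.0325, -0.05, 0, 0, 0], [1, 0, 0.039, -0.0575, 0, 0, 0], [1, 0, 0.0455, -0.0645, 0, 0, 0]])

```text
time: 13.8
ee_pos: [512.2, -27.7, 258.8]
tool_rot: [[0.157, 0.988, 0.002], [0.988, -0.157, -0.0], [0.0, 0.002, -1.0]]
contact_force: [6.5, -0.3, -9.8]
width: 13.1
finger_force: 20.0
```

>>> drive_tool(moves=[[1, 0, 0.007, -0.007, 0, 0, 0], [1, 0, 0.0145, -0.013, 0, 0, 0], [1, 0, 0.0225, -0.019, 0, 0, 0], [1, 0, 0.0305, -0.025, 0, 0, 0], [1, 0, 0.0385, -0.03, 0, 0, 0], [1, 0, 0.047, -0.035, 0, 0, 0], [1, 0, 0.056, -0.0395, 0, 0, 0], [1, 0, 0.065, -0.0435, 0, 0, 0]])

```text
time: 14.8
ee_pos: [576.3, -38.0, 303.0]
tool_rot: [[0.157, 0.988, 0.001], [0.988, -0.157, -0.0], [-0.0, 0.001, -1.0]]
contact_force: [-4.0, -1.7, 2.4]
width: 13.7
finger_force: 20.0
```

>>> drive_tool(moves=[[1, 0, 0.009, -0.0035, 0, 0, 0], [1, 0, 0.0185, -0.0065, 0, 0, 0], [1, 0, 0.028, -0.009, 0, 0, 0], [1, 0, 0.0375, -0.0115, 0, 0, 0], [1, 0, 0.047, -0.013, 0, 0, 0], [1, 0, 0.055, -0.014, 0, 0, 0], [1, 0, 0.06, -0.0145, 0, 0, 0], [1, 0, 0.064, -0.0147, 0, 0, 0]])

```text
time: 15.8
ee_pos: [639.2, -48.0, 316.8]
tool_rot: [[0.157, 0.988, -0.0], [0.988, -0.157, -0.0], [-0.0, -0.0, -1.0]]
contact_force: [-1.3, -2.3, 0.8]
width: 13.2
finger_force: 20.0
```

>>> drive_tool(moves=[[1, 0, 0.003, -0.0003, 0, 0, 0], [1, 0, 0.006, -0.0005, 0, 0, 0], [1, 0, 0.009, -0.0005, 0, 0, 0], [1, 0, 0.011, -0.0005, 0, 0, 0], [1, 0, 0.012, -0.0005, 0, 0, 0], [1, 0, 0.012, -0.0005, 0, 0, 0], [1, 0, 0.012, -0.0005, 0, 0, 0], [1, 0, 0.012, -0.0005, 0, 0, 0]])

```text
time: 16.8
ee_pos: [650.7, -49.7, 317.4]
tool_rot: [[0.157, 0.988, 0.0], [0.988, -0.157, -0.0], [-0.0, 0.0, -1.0]]
contact_force: [-1.6, -3.6, 0.8]
width: 13.2
finger_force: 20.0
```

```bash
python3 - <<'E'
from h import *
s=get_state();e=np.array(s['ee_pos']);print(e,s['width'],s['contact_force'],s['finger_force'])
d=e-[454.7,-18.4,119]; a=d@[.988,-.156,0]; print(a,d[2],np.arctan2(d[2],200-a))
ims=[]
for c in("scene","top"):
    p=grab_frame(c); ims.append(p["frame"][:,:,::-1])
    for n,z in dict(bolt_knob=154,strut_mid=9,spray_mid=95,jar_mid=47,spanner_mid=5,bearing_mid=8).items():
        for r in tip_of(p,n)[:1]: print(c,n,round(r["score"],2),atz(p,*r["location"],z).round())
cv2.imwrite("pics/end.png",cv2.resize(np.hstack(ims),(800,300)))
cv2.imwrite("pics/end2.png",ims[0])
E
```

```text
[650.73335824 -49.74728484 317.42659545] 13.18554329918212 [-1.62737776 -3.55197051  0.8128997 ] 20.000586211681366
198.57113437980001 198.4265954454891 1.5635954728959929
scene bolt_knob 0.78 [598. 131. 154.]
scene strut_mid 0.66 [378.  16.   9.]
scene spray_mid 0.85 [ 586. -296.   95.]
scene jar_mid 0.66 [620. 307.  47.]
scene spanner_mid 0.78 [479. 307.   5.]
scene bearing_mid 0.62 [ 422. -227.    8.]
top bolt_knob 0.54 [609. 132. 154.]
top spray_mid 0.6 [ 585. -289.   95.]
top spanner_mid 0.83 [481. 312.   5.]
```

View pics/end2.png

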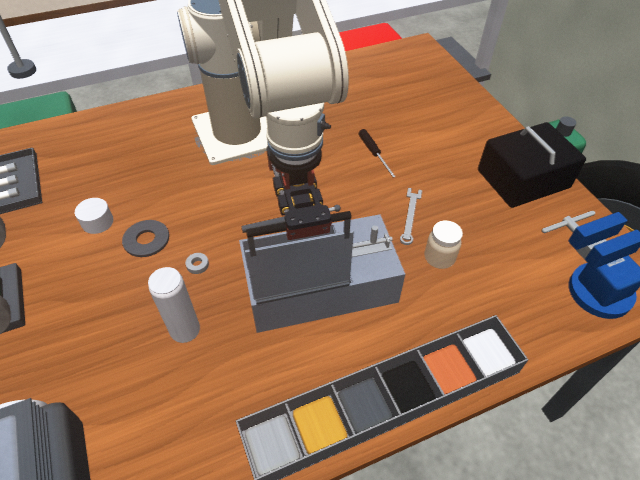

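The lid stands upright with the bar gripped at (310,220), the knob is open at (375,235), and the bystanders haven't moved. Handing in.

```bash
python3 -c "
from plant import *
print(job_done())"
```

```text
the job is handed in; nothing more can be done
None
```

I handed the job in at about 17 s. The bolt is at its open end stop, and the lid stands upright (about 1.56 rad from the arm's position) with its grab bar still gripped. No bystander that could be re-measured had moved noticeably. The hand-in gave no verdict.

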